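# Seal the dye tub: press its lid home and shut the vent

### The arm

A 6-joint arm with a two-finger parallel gripper is mounted at the origin on the work surface. World frame = base frame: x ahead of the robot, y to its left, z up, the work surface at z = 0. Lengths are in m, angles in rad, forces in N, time in s.
With the tool pointing down it reaches from about 0.425 to 0.95 m from the base axis. Payload 3.5 kg.
Tool frame: the origin (TCP) lies midway between the tips of the shut fingers; the grasp point (between the pads) lies 19 mm behind it; z points along the fingers, y is the line along which they close (so a half turn about z gives the same grasp; the last joint's range is limited). The gripper opens to 85 mm and grips with 20 to 120 N. Pads are 22 mm wide; open, the fingers measure 114 mm over their backs; the gripper's body (76 mm by 85 mm) begins 54 mm behind the grasp point. The pads swing forward as they close: fully open they stand 13 mm farther back than shut.
Start: joints at [1.057, 0.286, 1.577, -0, 1.279, -0.15], TCP at [0.24, 0.631, 0.231] pointing down, gripper open.
Joint ranges: [-2.77, 2.77], [-0.9, 2.22], [0.21, 2.48], [-1.53, 4.67], [0.24, 2.81], [-2.84, 2.84]. Speed limits (rad/s): [2.79, 2.79, 3.14, 3.14, 3.14, 3.14].

### API

Orientations are given as a unit quaternion [x, y, z, w].
In Python, from plant import get_state, read_camera, ctrl gives the robot as it stands.
- The arm moves only by the shell command python3 -m crank 'ROWS' [FORCE]. ROWS is JSON, a list of rows, each a list of 3 entries, a list of its own where there are three numbers: the shift along the tool's x, y, z in mm, then the turn about the tool's z in degrees, then the closure in counts, from 0 (fully open) to 255 (shut). In form: [[[tx, ty, tz], yaw, claw], ...]. A call has 1 to 10 rows; each row is the pose to reach, as a shift and turn from the pose commanded when the call began, along the tool's axes at that moment; what a row does not reach only later rows make up. A row lasts 1/10 s, in which the tool goes at most 50 mm and 8.59 degrees, less where a joint would pass 70% of its speed; a pose out of reach is approached as far as the arm can. A call with a gripper value outside its range is refused whole. The fingers move at their own pace and stop on an object; FORCE is the grip in N (left out, the last holds). Time passes only in rows, so rows that repeat a pose let the fingers close. It gives the time, the measured TCP pose, the force, the opening and the grip force at its end, in the units of the state.
- get_state(): the state, without advancing time (a new reading comes with each control period).
- read_camera(name): name is "scene" or "side" or "wrist"; returns a dict with "frame" (420x560x3 uint8, blue, green, red), "range_z" (420x560 float32, m along the optical axis (not along the pixel's ray), 0 where there is no reading), "vfov" (degrees; the focal length in pixels is half the picture's height over the tangent of half this angle, whatever the lens; pixels are square), "cx", "cy" (the principal point, pixels), "origin" and "orientation" of the camera in the world. Camera axes: x right, y down, z forward; pixel columns grow to the right and rows downward; lengths in m; the calibration is good to about 2 mm. A picture is of the moment at which its call begins.
- ctrl.sign_off(): hands the job in; it is judged then, once.
The state is a dict: "time": time; "qpos": joint angles; "dq": joint speeds; "joint_efforts": joint torques, N m; "eef_pos": TCP position; "tcp_rot": TCP orientation; "contact_force": force on the tool from outside, world axes, zero at the start; "wrist_torque": the same for the moment, N m; "opening": opening from 0.0 (shut) to 1.0 (fully open); "finger_force": force on a finger pad.
Only numpy, scipy, OpenCV 4.12 (cv2) and the standard library are available. Lean on these libraries where they do the work, as an engineer would, in place of code of your own. Each camera call takes 0.05 s, during which the arm holds its last target. There are 200 camera calls.

### The job

One of the two dye tubs has been left with its lid standing proud and its vent open. Press that lid down until it is fully home, with the vent still open so that the air can escape, and then turn the vent dial on it until its pointer is at the zero mark. Leave the other tub, which is already sealed, and the printing blocks and brush as they are.

Things in the scene. Friction and masses are not known exactly. Their poses are not given: they have to be found in the camera images.
- tub_a: Round white plastic dye tub, fixed to the table, 110 mm tall, 132 mm across at the rim. Origin: centre of its underside on the table, z up; its x axis points to the zero mark on its lid. The two tubs look alike and may stand in either place; one has its lid standing proud.
- lid_a (a joint): How far the grey lid of this tub stands above its home position, m: 0 = fully home on the rim, up to 0.018. The lid is a disc 136 mm across and 10 mm thick, its flat top 120 mm above the table when home, plus this value. It only slides straight up and down, a tight seal (about 9 N) holds it where it is; a dark rubber plug shows below a proud lid.
- vent_a (a joint): Angle of the black vent dial at the centre of this lid, rad, counter-clockwise from above: 0 = pointer in line with the zero mark (vent shut); travel -0.6 to 1.6, no stop or click at zero, stays where left; 0.05 N m turns it. A bar grip 50 mm long, 14 mm wide, its top 32 mm above the lid top. The pointer heads along the tub's yaw plus this angle; turn it about the tub's axis.
- lid_a_top (a point): Centre of the flat top of this tub's lid (under the dial, on its axis); axes as the tub's. The zero mark is a broad black rib (18 by 7 mm) near the lid edge, 56 mm from here on the +x side; thin ticks follow it every 0.25 rad counter-clockwise.
- vent_a_tip (a point): Tip of this dial's pointer, 44 mm from the axis, 6 mm above the lid's top; its x axis points along the pointer. The pointer is a thin low black nose on one end of the bar; a white line on top of the bar marks the same half.
- tub_b: Round white plastic dye tub, fixed to the table, 110 mm tall, 132 mm across at the rim. Origin: centre of its underside on the table, z up; its x axis points to the zero mark on its lid. The two tubs look alike and may stand in either place; one has its lid standing proud.
- lid_b (a joint): How far the grey lid of this tub stands above its home position, m: 0 = fully home on the rim, up to 0.018. The lid is a disc 136 mm across and 10 mm thick, its flat top 120 mm above the table when home, plus this value. It only slides straight up and down, a tight seal (about 9 N) holds it where it is; a dark rubber plug shows below a proud lid.
- vent_b (a joint): Angle of the black vent dial at the centre of this lid, rad, counter-clockwise from above: 0 = pointer in line with the zero mark (vent shut); travel -0.6 to 1.6, no stop or click at zero, stays where left; 0.05 N m turns it. A bar grip 50 mm long, 14 mm wide, its top 32 mm above the lid top. The pointer heads along the tub's yaw plus this angle; turn it about the tub's axis.
- lid_b_top (a point): Centre of the flat top of this tub's lid (under the dial, on its axis); axes as the tub's. The zero mark is a broad black rib (18 by 7 mm) near the lid edge, 56 mm from here on the +x side; thin ticks follow it every 0.25 rad counter-clockwise.
- vent_b_tip (a point): Tip of this dial's pointer, 44 mm from the axis, 6 mm above the lid's top; its x axis points along the pointer. The pointer is a thin low black nose on one end of the bar; a white line on top of the bar marks the same half.
- oval_block: Loose oval wooden printing block with carved flowers, 90 by 160 by 55 mm, long along its y; origin at centre of underside. Bystander.
- pin_block: Loose dark wooden printing block set with brass pins, 90 by 130 by 50 mm, long along its y; origin at centre of underside. Bystander.
- brush: Loose dye brush lying flat, about 200 mm long along its x; origin on its underside. Bystander.

How it is judged:
By the outcome, as a careful person would: the job done as asked, in the order asked, and still so for the second after the job is handed in, with the robot touching nothing.
It also fails if it takes over 35 s, if anything falls off the work surface, if the arm or the gripper's body presses on something with over 40 N, if the wrist force passes 120 N, or if a joint passes its speed limit or range.

## Working session

There is one attempt and no reset: what is moved stays moved. The work goes in short steps, Python scripts to look and compute and a shell command to move; the robot and the scene stay as the last step left them, time stands still between calls to the robot, and variables do not carry over. Pictures are saved under pics/ and viewed, at most 10 in all, crops included, and the job is handed in when it is done.

```bash
mkdir -p pics; cat > h.py <<'E'
import numpy as np, cv2
from plant import get_state, read_camera
from scipy.spatial.transform import Rotation as R
def cam(n):
    c=read_camera(n); c['f']=210/np.tan(np.radians(c['vfov'])/2); return c
def pt(c,u,v,z=None):
    r=R.from_quat(c['orientation']).as_matrix(); d=r@np.array([(u-c['cx'])/c['f'],(v-c['cy'])/c['f'],1])
    o=np.array(c['origin'])
    if z is None: return o+d*c['range_z'][int(v),int(u)]
    return o+d*(z-o[2])/d[2]
def cloud(c):
    v,u=np.mgrid[:420,:560]; Z=c['range_z']
    P=np.stack([(u-c['cx'])/c['f']*Z,(v-c['cy'])/c['f']*Z,Z],-1)
    W=P@R.from_quat(c['orientation']).as_matrix().T+np.array(c['origin']); W[Z==0]=np.nan; return W
E
python3 - <<'E'
from h import *
import pickle
a=cam('scene');b=cam('side');pickle.dump((a,b),open('s.pkl','wb'))
cv2.imwrite('pics/scene.png',cv2.resize(a['frame'],(800,600)));cv2.imwrite('pics/side.png',cv2.resize(b['frame'],(800,600)))
print(get_state());print(a['origin'],b['origin'])
E
```

```text
{'time': 0.1, 'qpos': array([ 1.05701674e+00,  2.87096800e-01,  1.57798925e+00,  2.20831116e-05,
        1.27858886e+00, -1.49968427e-01]), 'dq': array([ 0.00165554, -0.00142204, -0.00313422, -0.00072675,  0.0001397 ,
        0.00086547]), 'joint_efforts': array([ 6.56612319e-04, -4.07297587e+01, -2.93699098e+01, -1.41132873e-04,
        3.48144684e-03,  1.08452741e-05]), 'eef_pos': array([0.23985417, 0.63033582, 0.23009473]), 'tcp_rot': array([ 1.80907079e-01,  9.83499641e-01, -9.80871181e-04, -3.49208169e-04]), 'contact_force': array([ 0.21387207, -0.4484551 ,  0.44390508]), 'wrist_torque': array([-0.00909435, -0.02857343, -0.00129613]), 'finger_force': 0.0, 'opening': 0.9991543444354198}
[1.54730314 0.51434186 0.80783232] [ 0.08864116 -0.69850614  0.60665362]
```

View pics/scene.png

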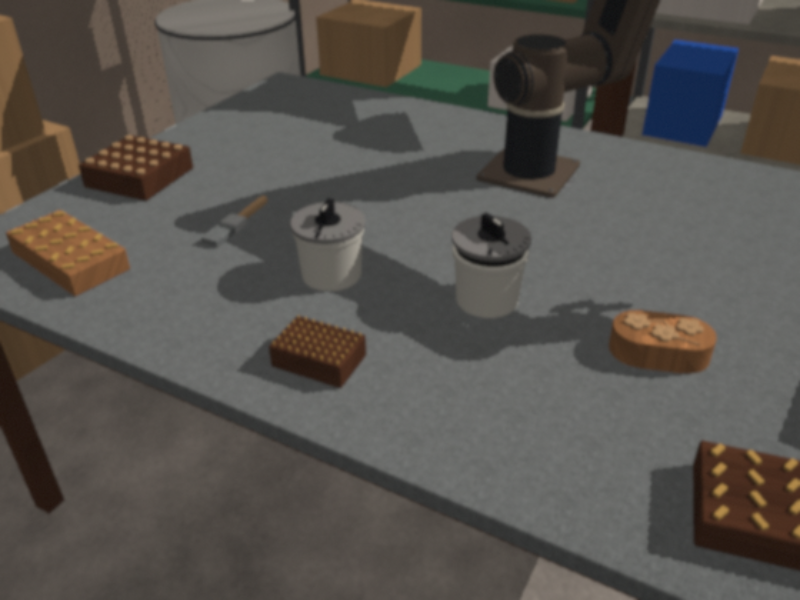

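View pics/side.png

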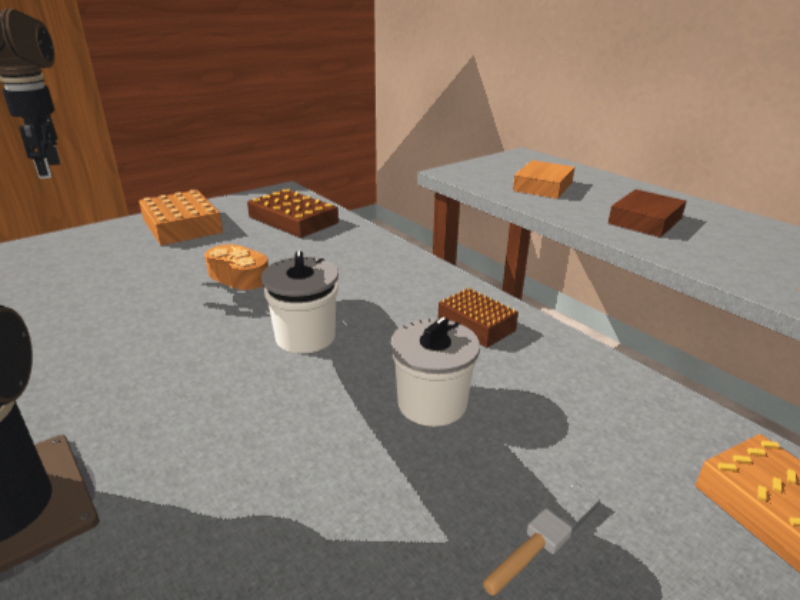

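The proud tub, with its dark plug showing, is the right one in the scene view (lid about 491,240) and the left one in the side view (lid about 300,280). Next I measure its position.

```bash
python3 - <<'E'
from h import *
import pickle
for c,(u,v),(u2,v2) in zip(pickle.load(open('s.pkl','rb')),[(491,240),(330,222)],[(300,280),(435,345)][:1]*0+[(0,0)]*2): pass
a,b=pickle.load(open('s.pkl','rb'))
for n,c,w in (('scene',a,[(491,240),(330,222)]),('side',b,[(300,280),(435,345)])):
    W=cloud(c)
    for (u,v) in w:
        u,v=int(u*.7),int(v*.7); S=W[v-32:v+32,u-40:u+40].reshape(-1,3)
        for lo,hi in((.112,.145),):
            T=S[(S[:,2]>lo)&(S[:,2]<hi)]; zm=np.median(T[:,2]); T=T[abs(T[:,2]-zm)<.005]
            p=T[:,:2]; (cx,cy),r=cv2.minEnclosingCircle(p.astype(np.float32).reshape(-1,1,2))
            print(n,len(T),zm,(cx,cy),r)
    cv2.imwrite('pics/%s_c.png'%n,cv2.resize(c['frame'][int(w[0][1]*.7)-40:int(w[0][1]*.7)+35,int(w[0][0]*.7)-45:int(w[0][0]*.7)+45],None,fx=7,fy=7,interpolation=cv2.INTER_CUBIC))
E
```

```text
scene 1137 0.13739463700962373 (0.5142791271209717, 0.1154794842004776) 0.07138606160879135
scene 1000 0.12153746065732413 (0.577292799949646, -0.17700648307800293) 0.0723717138171196
side 1019 0.13637152310377626 (0.5113386511802673, 0.1127580851316452) 0.07062678784132004
side 1580 0.11992161561228895 (0.5767715573310852, -0.18062907457351685) 0.06931031495332718
```

View pics/scene_c.png

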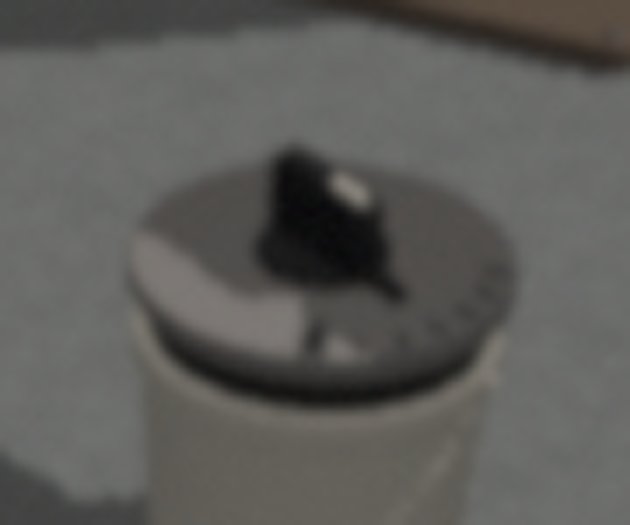

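```bash
cat > go.py <<'E'
from h import *
def rel(t,yaw=None):
    s=get_state(); r=R.from_quat(s['tcp_rot']).as_matrix()
    print('shift mm',r.T@(np.array(t)-s['eef_pos'])*1e3,'tool x heading',np.degrees(np.arctan2(r[1,0],r[0,0])),'pos',s['eef_pos'],'F',s['contact_force'])
E
python3 - <<'E'
from go import *
import pickle
rel([.513,.114,.231])
w=cam('wrist'); s=get_state(); r=R.from_quat(s['tcp_rot'])
print('cam in tool',r.inv().apply(w['origin']-s['eef_pos']),(r.inv()*R.from_quat(w['orientation'])).as_matrix(),w['vfov'])
a,b=pickle.load(open('s.pkl','rb'))
z=pt(a,343,176.3,.137)[:2]; t=pt(a,343-45+405/7,168-40+295/7,.143)[:2]; c=np.array([.514,.115])
for q in(z,t): d=q-c; print(q,np.linalg.norm(d),np.degrees(np.arctan2(d[1],d[0])))
E
```

```text
shift mm [-4.39002175e+02 -3.85342915e+02 -2.58861160e-01] tool x heading 159.15477089616851 pos [0.23985417 0.63033582 0.23009473] F [ 0.21387207 -0.4484551   0.44390508]
cam in tool [ 0.06784189 -0.00169113 -0.14211053] [[-2.39174542e-04 -9.63871386e-01 -2.66367968e-01]
 [ 9.99999913e-01 -1.39427962e-04 -3.93380249e-04]
 [ 3.42028823e-04 -2.66368039e-01  9.63871335e-01]] 65.7866350773444
[0.5652504  0.13637398] 0.055528828699238655 22.63857689508242
[0.5349678  0.15604528] 0.04609082218030806 62.93998880535928
```

```bash
python3 -m crank '[[[-439,-385,0],96,0],[[-439,-385,0],96,0],[[-439,-385,0],96,0],[[-439,-385,0],96,0],[[-439,-385,0],96,0],[[-439,-385,0],96,0],[[-439,-385,0],96,0],[[-439,-385,0],96,0],[[-439,-385,0],96,0],[[-439,-385,0],96,0]]'
python3 - <<'E'
from go import *
rel([.513,.114,.231])
E
```

```text
time: 1.15
eef_pos: [0.4745, 0.187, 0.2312]
tcp_rot: [0.805, 0.594, 0.0, -0.0]
contact_force: [0.8, 0.3, -0.2]
opening: 0.996
finger_force: 0.0
shift mm [-58.45948172  58.30728993   0.21583941] tool x heading 72.86009767414808 pos [0.47451058 0.18704666 0.23121898] F [ 0.75545626  0.31655006 -0.22889391]
```

```bash
python3 -m crank '[[[-58,58,0],10,0],[[-58,58,0],10,0],[[-58,58,0],10,0],[[-58,58,0],10,0]]'
python3 - <<'E'
from go import *
import pickle
rel([.513,.114,.231])
w=cam('wrist');pickle.dump(w,open('w.pkl','wb'))
cv2.imwrite('pics/w1.png',cv2.resize(w['frame'],(800,600),interpolation=cv2.INTER_CUBIC))
E
```

```text
time: 1.55
eef_pos: [0.5128, 0.1162, 0.2309]
tcp_rot: [0.852, 0.523, -0.0, -0.0]
contact_force: [0.2, 0.4, -0.9]
opening: 0.999
finger_force: 0.0
shift mm [-1.89392748  1.20930858 -0.08116125] tool x heading 63.12731287579319 pos [0.51277727 0.11623606 0.23092005] F [ 0.24665847  0.36911738 -0.85823585]
```

View pics/w1.png

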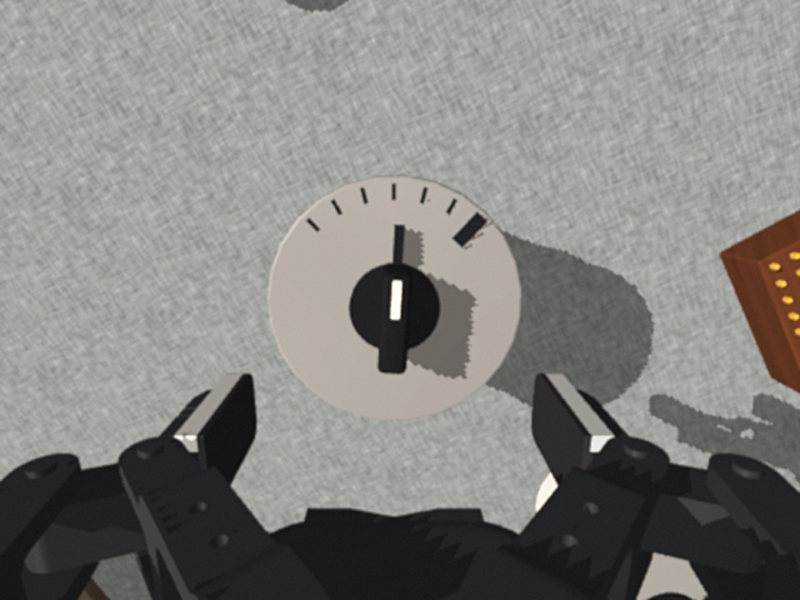

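The wrist view shows the lid disc spanning columns 269–520 and rows 177–419, the pointer tip at (400,226) and the zero rib centred near (470,230). The pointer sits about 2–3 ticks counter-clockwise of the rib.

```bash
python3 - <<'E'
from go import *
import pickle
w=pickle.load(open('w.pkl','rb'));k=.7
W=cloud(w);m=(abs(W[...,2]-.137)<.006);T=W[m];zl=np.median(T[:,2])
c,r=cv2.minEnclosingCircle(T[:,:2].astype(np.float32).reshape(-1,1,2));print('depth circle',c,r,zl)
E=np.array([pt(w,u*k,v*k,.137)[:2] for u,v in((269,297),(520,297),(394,176.5),(394,419.5))]);print(E)
c=np.array([E[:2].mean(0),E[2:].mean(0)]);print(c)
def h(d):return np.degrees(np.arctan2(d[1],d[0]))
P=lambda u,v,z:pt(w,u*k,v*k,z)[:2]
C=c.mean(0);z=P(470,230,.138);t=P(400,226,.143);print(C)
for q in(z,t):print(q,np.linalg.norm(q-C),h(q-C))
tk=[(452,207),(424.5,195),(394,192),(364,195.5),(337,207),(313,225)]
for q in tk:print(h(P(*q,.137)-C))
print('white line',h(P(397.5,282,.169)-P(395,318,.169)),'pointer',h(P(400,228,.143)-P(397,262,.143)),'bar',h(P(397.5,282,.169)-P(392,372,.169)))
rel([*C,.169])
E
```

```text
depth circle (0.5113301873207092, 0.11358889192342758) 0.06832093000411987 0.13650430573838954
[[0.45515002 0.14840304]
 [0.57320951 0.08862676]
 [0.54171493 0.17334843]
 [0.48137431 0.05425402]]
[[0.51417977 0.1185149 ]
 [0.51154462 0.11380122]]
[0.51286219 0.11615806]
[0.56413804 0.13275458] 0.05389486920653172 17.935270332535957
[0.5337315 0.1510342] 0.04064323903837641 59.104388239064065
32.75829936658744
47.8786454239373
63.24181491453098
78.42538653300902
93.26835094047087
108.61323393704322
white line 59.374263081763736 pointer 58.256596315216406 bar 59.837767943938545
shift mm [-0.56872042  0.82820526 61.93808571] tool x heading 63.215061927855636 pos [0.51244532 0.11701254 0.23093894] F [-0.93175313 -0.08348642 -0.39998882]
```

```bash
python3 -m crank '[[[-3.4,0.5,40],4,60],[[-3.4,0.5,78],4,60],[[-3.4,0.5,78],4,60],[[-3.4,0.5,78],4,60]]' 30
python3 - <<'E'
from go import *
rel([.5114,.1137,.12])
E
```

```text
time: 2.0
eef_pos: [0.5111, 0.1146, 0.1533]
tcp_rot: [0.869, 0.495, -0.001, -0.0]
contact_force: [-0.0, -0.2, 0.0]
opening: 0.763
finger_force: 0.0
shift mm [-0.57510654  0.71484799 33.33793038] tool x heading 59.33048031938302 pos [0.5111283  0.11455559 0.15333847] F [-0.01439383 -0.19913505  0.0165984 ]
```

```bash
for i in 1; do python3 -m crank '[[[0,0,8],0,60],[[0,0,14],0,60],[[0,0,18],0,60],[[0,0,21],0,60],[[0,0,24],0,60],[[0,0,26],0,60],[[0,0,28],0,60]]'; done
```

```text
time: 2.7
eef_pos: [0.5121, 0.1134, 0.1268]
tcp_rot: [0.869, 0.494, -0.0, -0.0]
contact_force: [-4.1, -0.8, 7.2]
opening: 0.763
finger_force: 3.9
```

```bash
python3 -m crank '[[[0,0,3],0,60],[[0,0,5],0,60],[[0,0,7],0,60],[[0,0,9],0,60],[[0,0,10],0,60]]'
```

```text
time: 3.2
eef_pos: [0.5121, 0.1134, 0.1168]
tcp_rot: [0.869, 0.494, -0.0, -0.0]
contact_force: [-3.4, -0.2, 7.3]
opening: 0.765
finger_force: 3.8
```

```bash
python3 -m crank '[[[0,0,1],0,60],[[0,0,2],0,60],[[0,0,3],0,60]]'
```

```text
time: 3.5
eef_pos: [0.5121, 0.1134, 0.1139]
tcp_rot: [0.869, 0.494, -0.0, 0.0]
contact_force: [-3.7, -0.1, 7.5]
opening: 0.764
finger_force: 3.8
```

```bash
python3 -m crank '[[[0,0,1],0,60],[[0,0,2],0,60]]'; python3 -m crank '[[[0,0,0.5],0,60],[[0,0,1],0,60]]'
```

```text
time: 3.7
eef_pos: [0.5122, 0.1134, 0.1135]
tcp_rot: [0.869, 0.494, -0.001, -0.0]
contact_force: [-9.2, -0.8, 18.5]
opening: 0.767
finger_force: 9.6
time: 3.9
eef_pos: [0.5122, 0.1134, 0.1135]
tcp_rot: [0.869, 0.494, -0.001, -0.0]
contact_force: [-11.1, -1.9, 21.5]
opening: 0.766
finger_force: 10.9
```

The lid stopped dead at 0.1135 and the force rose, so it should be home. I'll give it a slightly firmer press, then lift and look.

```bash
python3 -m crank '[[[0,0,1.5],0,60],[[0,0,1.5],0,60]]'; python3 -m crank '[[[0,0,-20],0,60],[[0,0,-65],0,60],[[0,0,-110],0,0],[[0,0,-120],0,0],[[0,0,-120],0,0],[[0,0,-120],0,0]]'
python3 - <<'E'
from go import *
import pickle
rel([.5114,.1137,.12])
w=cam('wrist');pickle.dump(w,open('w2.pkl','wb'))
W=cloud(w);m=(abs(W[...,2]-.12)<.006);T=W[m];print('lid z',np.median(T[:,2]))
print(cv2.minEnclosingCircle(T[:,:2].astype(np.float32).reshape(-1,1,2)))
b=cam('side');W=cloud(b)[164:228,170:250].reshape(-1,3);T=W[(W[:,2]>.113)&(W[:,2]<.145)];print('side z',np.median(T[:,2]))
# lid crop scaled x3
f=w['frame'];p=R.from_quat(w['orientation']).inv().apply(np.array([.5114,.1137,.12])-w['origin']);u,v=p[:2]/p[2]*w['f']+[w['cx'],w['cy']];u,v=int(u),int(v);print('crop origin',u-100,v-85)
A=cv2.resize(f[v-85:v+65,u-100:u+100],None,fx=4,fy=4,interpolation=cv2.INTER_CUBIC)
cv2.imwrite('pics/w2.png',A)
E
```

```text
time: 4.1
eef_pos: [0.5122, 0.1134, 0.1134]
tcp_rot: [0.869, 0.494, -0.001, -0.0]
contact_force: [-13.3, -0.8, 26.1]
opening: 0.77
finger_force: 13.2
time: 4.7
eef_pos: [0.5111, 0.1133, 0.2264]
tcp_rot: [0.869, 0.494, -0.001, -0.0]
contact_force: [0.0, 0.1, -0.2]
opening: 1.002
finger_force: 0.0
shift mm [  0.59187676   0.25487624 106.36655699] tool x heading 59.20343003023604 pos [0.511102   0.11332975 0.22636745] F [ 0.02899395  0.10405516 -0.20385931]
lid z 0.11969984879738246
((0.5566624402999878, 0.006291307508945465), 0.1843262016773224)
side z 0.1198692834572831
crop origin 175 121
```

View pics/w2.png

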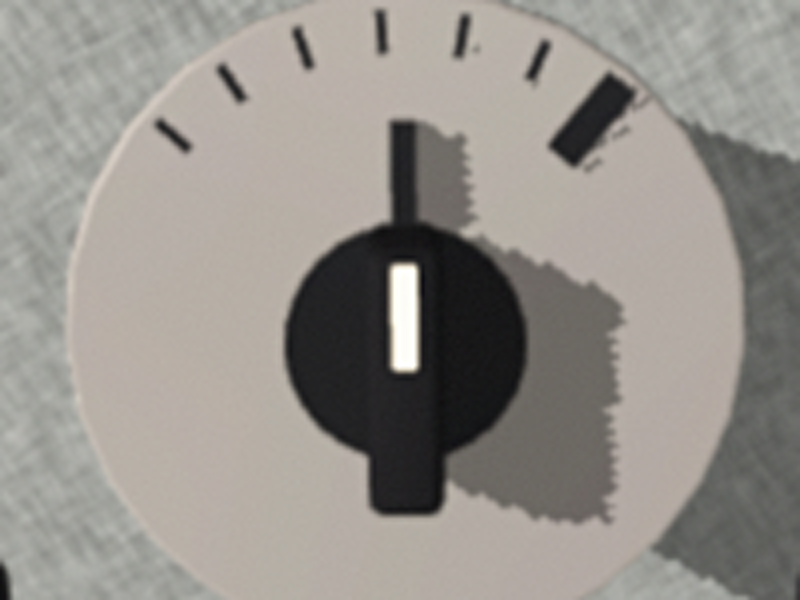

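The lid is home: top at 0.1197 and 0.1199 m from two cameras. The bar is aligned with the tool, with the pointer tip at crop (402,122) and the rib centre at (592,121).

```bash
cat > ang.py <<'E'
from go import *
import pickle
def run(fn,ou,ov,zero,tip,ticks,nz,ks=4.):
    w=pickle.load(open(fn,'rb'))
    P=lambda q,z:pt(w,ou+(q[0]+.5)/ks-.5,ov+(q[1]+.5)/ks-.5,z)[:2]
    # lid circle by grey edge: least squares centre from ticks + rib (radius differs), use tick angles
    W=cloud(w);T=W[abs(W[...,2]-.12)<.004][:,:2];T=T[np.hypot(*(T-[.5114,.1137]).T)<.075]
    c,r=cv2.minEnclosingCircle(T.astype(np.float32).reshape(-1,1,2));c=np.array(c);print('C',c,r)
    h=lambda d:np.degrees(np.arctan2(d[1],d[0]))
    zq=P(zero,.121)-c;tq=P(tip,.126)-c
    print('zero',h(zq),np.hypot(*zq),'tip',h(tq),np.hypot(*tq))
    print('ticks->zero',[round(h(P(q,.12)-c)-np.degrees(.25)*(i+nz),2) for i,q in enumerate(ticks)])
    return w,P,h
E
python3 - <<'E'
from ang import *
w,P,h=run('w2.pkl',175,121,(592,121),(402,122),[(539,60),(462,35),(381,31),(303,47),(232,83),(173,135)],1)
print('line',h(P((404,264),.152)-P((405,372),.152)),'bar mid',P((406,372),.152),'pointer',h(P((402.5,124),.126)-P((403.5,220),.126)))
rel([.5114,.1137,.134])
E
```

```text
C [0.51140523 0.11365981] 0.0681367963552475
zero 20.230659695056982 0.055970316993179434 tip 59.89959457530048 0.0437858010209813
ticks->zero [np.float64(20.29), np.float64(20.41), np.float64(20.47), np.float64(20.32), np.float64(20.32), np.float64(20.41)]
line 59.721401459664975 bar mid [0.51329036 0.11636111] pointer 59.786099965300956
shift mm [ 1.00988527  0.90320454 91.13695531] tool x heading 59.2065820773743 pos [0.51053198 0.11330929 0.22514205] F [-0.46953968  0.94066054  0.59394863]
```

```bash
python3 - <<'E'
from ang import *
w=pickle.load(open('w2.pkl','rb'));W=cloud(w)
for q in((320,340),(490,340),(405,440),(405,320)): print(W[int(121+q[1]/4),int(175+q[0]/4)])
E
python3 -m crank '[[[0.7,0.5,45],-0.6,0],[[0.7,0.5,80],-0.6,60],[[0.7,0.5,91],-0.6,120],[[0.7,0.5,91],-0.6,120]]' 25
```

```text
[0.4980508  0.12304767 0.12342843]
[0.52605437 0.10569596 0.1212143 ]
[0.50650883 0.10514861 0.15097335]
[0.51790089 0.12426933 0.15252022]
time: 5.2
eef_pos: [0.5104, 0.1137, 0.1335]
tcp_rot: [0.867, 0.499, -0.003, -0.002]
contact_force: [0.4, 0.1, 1.5]
opening: 0.535
finger_force: 0.0
```

```bash
python3 -m crank '[[[0,0,2],0,120],[[0,0,2],0,255],[[0,0,2],0,255],[[0,0,2],0,255],[[0,0,2],0,255],[[0,0,2],0,255]]' 25
```

```text
time: 5.8
eef_pos: [0.5124, 0.1147, 0.1368]
tcp_rot: [0.867, 0.499, 0.0, -0.001]
contact_force: [-5.0, 1.5, 5.2]
opening: 0.156
finger_force: 26.8
```

```bash
python3 -m crank '[[[0,0,0],6,255],[[0,0,0],12,255],[[0,0,0],18,255],[[0,0,0],24,255],[[0,0,0],30,255],[[0,0,0],36,255],[[0,0,0],39.5,255],[[0,0,0],39.5,255]]'
python3 - <<'E'
from go import *
rel([.5114,.1137,.134]); print(get_state()['wrist_torque'])
E
```

```text
time: 6.6
eef_pos: [0.5122, 0.1148, 0.1368]
tcp_rot: [0.984, 0.176, -0.0, -0.001]
contact_force: [-4.8, 2.7, 4.9]
opening: 0.161
finger_force: 26.9
shift mm [-1.1311254   0.72269011  2.7902415 ] tool x heading 20.240149196910696 pos [0.51221462 0.11476409 0.13679129] F [-4.77494014  2.68631029  4.9287485 ]
[ 0.41377757  0.83199572 -0.08488516]
```

Now release, lift straight up and look.

```bash
python3 -m crank '[[[0,0,0],39.5,100],[[0,0,0],0,60],[[0,0,0],0,60]]' >/dev/null 2>&1 <<< '' & kill %1 2>/dev/null; wait; python3 -c "
from plant import get_state as g;s=g();print(s['time'],s['opening'],s['tcp_rot'])"
```

```text
6.6 0.16071005005736255 [ 9.84441101e-01  1.75711286e-01 -4.26513745e-04 -1.03954051e-03]
```

That command had a wrong yaw in its first row. I killed it before it ran, and the clock and pose are unchanged. Here is the correct release.

```bash
python3 -m crank '[[[0,0,0],0,100],[[0,0,0],0,60],[[0,0,0],0,60],[[0,0,-10],0,60],[[0,0,-50],0,0],[[0,0,-94],0,0],[[0,0,-94],0,0],[[0,0,-94],0,0]]'
python3 - <<'E'
from ang import *
rel([.5114,.1137,.134])
w=cam('wrist');pickle.dump(w,open('w3.pkl','wb'))
W=cloud(w);T=W[abs(W[...,2]-.12)<.006];T=T[np.hypot(*(T[:,:2]-[.5114,.1137]).T)<.07];print('lid z',np.median(T[:,2]))
f=w['frame'];p=R.from_quat(w['orientation']).inv().apply(np.array([.5114,.1137,.12])-w['origin']);u,v=p[:2]/p[2]*w['f']+[w['cx'],w['cy']];u,v=int(u),int(v);print('crop origin',u-100,v-90)
cv2.imwrite('pics/w3.png',cv2.resize(f[v-90:v+60,u-100:u+100],None,fx=4,fy=4,interpolation=cv2.INTER_CUBIC))
E
```

```text
time: 7.4
eef_pos: [0.5136, 0.1137, 0.2311]
tcp_rot: [0.984, 0.176, 0.002, 0.0]
contact_force: [-0.0, -0.1, -1.0]
opening: 1.0
finger_force: 0.0
shift mm [-2.49640113 -0.89397452 97.06194553] tool x heading 20.310563928653764 pos [0.51364347 0.11372698 0.23107223] F [-0.00468062 -0.09501064 -0.9634107 ]
lid z 0.11974896627960502
crop origin 173 118
```

View pics/w3.png

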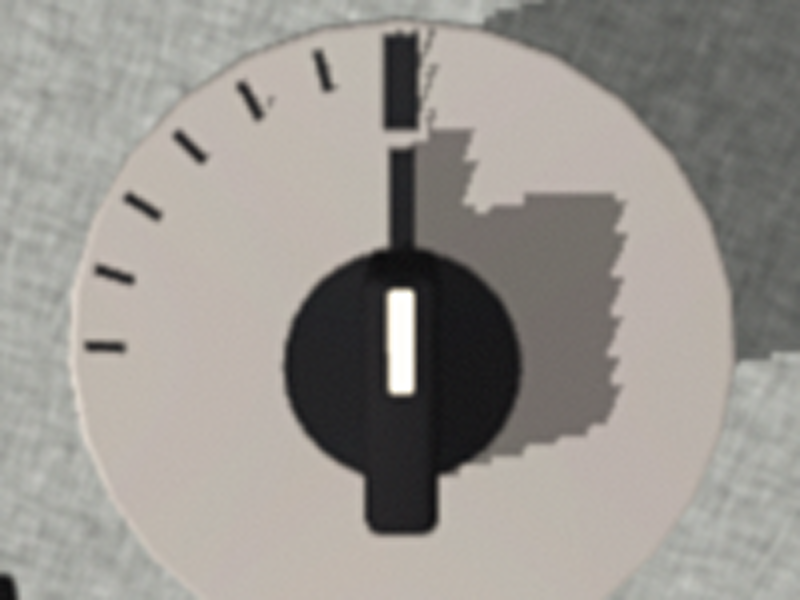

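The pointer (column 401) is in line with the rib (column 401), the lid top is still at 0.1197 m, and the gripper is clear of everything.

```bash
python3 -c "
from plant import ctrl;print(ctrl.sign_off())"
```

```text
the job is handed in; nothing more can be done
None
```

The proud lid is fully home, pressed down with its vent still open, and its dial is now at the zero mark; the arm stayed clear of the other tub, the blocks and the brush, and the job is handed in.

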